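# Give the dry goods nook a short airing with the fan's push-pull knob

## Task

Air the dry goods nook for a moment: pull the fan's knob (the round one) up until it clicks out, let go of it and leave it out by itself for about two seconds, then push it fully home again. Leave the lamp's knob (the straight bar) in, and do not shift or knock over the things standing around.

Things in the scene. Friction and masses are not known exactly. Their poses are not given: they have to be found in the camera images.
- fan_knob (a joint): travel of the fan's push-pull knob in m: 0 = fully in (off), 0.018 = fully out (running), growing straight up. A detent inside holds it at either end: it takes about 8 N to start it off, less on the way, snaps over past half travel (0.009) and then stays at that end when let go
- fan_knob_head (a point): centre of the fan knob's head, half-way up it: a round black plastic knob, 39 mm diameter, 22 mm high (top 11 mm above this point, underside 11 mm below), vertical sides, bevelled rims, on a steel stem 16 mm diameter. With the knob fully in, this point is 76 mm above the worktop, 31 mm above its box's top; it rises with the knob. z is up
- fan_box: the fan's switch box: fixed aluminium block 90 x 90 x 45 mm high with the round knob in the middle of its flat top (collar 30 mm diameter, 3 mm high, about the stem). Origin at the centre of its underside, z up, yaw varies
- lamp_knob (a joint): travel of the lamp's push-pull knob in m, 0 = fully in (off), 0.018 = out, straight up; same mechanism; to be left in
- lamp_knob_head (a point): centre of the lamp knob's head, a straight black plastic bar 14 x 60 x 22 mm high, at the same height on an identical aluminium box; its y axis lies along the bar. Either switch may stand on the left or the right
- honey_jar: bystander, loose, to be left alone (sizes in mm): amber glass honey jar with brass lid, diameter 60, height 85, upright between the switches, nearer the robot; origin at the centre of its underside
- sugar_pot: bystander, loose, to be left alone (sizes in mm): white ceramic lidded sugar pot, diameter 76, height 94, upright between the switches, farther from the robot; origin at the centre of its underside
- tea_caddy: bystander, loose, to be left alone (sizes in mm): stainless steel cylindrical tea caddy, diameter 83, height 126, upright to the robot's left; origin at the centre of its underside
- scoop: bystander, loose, to be left alone (sizes in mm): lime plastic scoop lying to the robot's right, about 170 long, 55 wide, 35 high; origin at the centre of its underside (of its 85 mm long bowl; the handle points to its own -x)
- measuring_cup: bystander, loose, to be left alone (sizes in mm): steel open cup, diameter 70, height 60, upright at the right and back; origin at the centre of its underside
Not all that is in view belongs to the job. What is shaped like the part that bears lamp_knob but turquoise is not meant. Leave any purple look-alike of the fan_box alone.

How it is judged:
By the outcome, as a careful person would: the job done as asked, in the order asked, and still so for the second after the job is handed in, with the robot touching nothing.
It also fails if it takes over 48 s, if anything falls off the work surface, if the arm or the gripper's body presses on something with over 40 N, if the wrist force passes 120 N, or if a joint passes its speed limit or range.

## Robot

A 6-joint arm with a two-finger parallel gripper is mounted at the origin on the work surface. World frame = base frame: x ahead of the robot, y to its left, z up, the work surface at z = 0. Lengths are in m, angles in rad, forces in N, time in s.
With the tool pointing down it reaches from about 0.325 to 0.775 m from the base axis. Payload 9.3 kg.
Tool frame: the origin (TCP) lies midway between the tips of the shut fingers; the grasp point (between the pads) lies 19 mm behind it; z points along the fingers, y is the direction in which the jaws open and shut (so a half turn about z gives the same grasp; the last joint's range is limited). The gripper opens to 85 mm and grips with 20 to 120 N. Pads are 22 mm wide; open, the fingers measure 114 mm over their backs; the gripper's body (76 mm by 85 mm) begins 54 mm behind the grasp point. The pads swing forward as they close: fully open they stand 13 mm farther back than shut.
Start: joints at [-1.485, 0.259, 0.021, 1.334, 0, 1.418], TCP at [0.13, -0.534, 0.231] pointing down, gripper open.
Joint ranges: [-3.04, 3.04], [-0.91, 1.82], [-1.04, 1.36], [-1.92, 1.95], [-1.52, 1.45], [-3.14, 3.14]. Speed limits (rad/s): [2.22, 2.22, 2.79, 3.14, 3.14, 3.14].

## Interface

Orientations are given as a rotation vector (axis times angle).
In Python, from workcell import r, vision, workorder gives the robot as it stands.
- The arm moves only by the tool arm_command, never from a script. Its argument "series" is a list of rows, each an object with "claw": the opening, from -1 (shut) to 1 (fully open); "offset": the shift along the tool's x, y, z in mm, a list of three; "spin": the turn about the tool's z in degrees. In form: [{"claw": claw, "offset": [x, y, z], "spin": spin}, ...]. A call has 1 to 8 rows; each row shifts and turns the commanded pose from where the row before left it, along the tool's axes as they then stand; what a row does not reach is not made up. A row lasts 1/8 s, in which the tool goes at most 62.5 mm and 10.7 degrees, less where a joint would pass 70% of its speed; a pose out of reach is approached as far as the arm can. A call with a gripper value outside its range is refused whole. The fingers move at their own pace and stop on an object; "grip_force" is the grip in N (left out, the last holds). Time passes only in rows, so rows that do not move let the fingers close. It gives the time, the measured TCP pose, the force and the opening at its end, in the units of the state.
- r.read_state(): the state, without advancing time (a new reading comes with each control period).
- vision.read_camera(name): name is "scene" or "top" or "wrist"; returns the picture (420x560x3 uint8, red, green, blue); there is no depth.
- vision.calibration(name): a dict with "camera_matrix" (3x3 intrinsics, pixels), "xyz" and "attitude" of the camera in the world. Camera axes: x right, y up, looking along -z (the intrinsics and any distortion apply to the point x, -y, -z); pixel columns grow to the right and rows downward; lengths in m; the calibration is good to about 2 mm. A picture is of the moment at which its call begins: read the wrist's pose just before it. calibration takes no time and is no camera call; for the wrist camera it gives the pose at the moment of the call.
- workorder.job_done(): hands the job in, once; it reports no verdict.
The state is a dict: "time": time; "joints": joint angles; "dq": joint speeds; "joint_torque": joint torques, N m; "tool_pos": TCP position; "tool_rot": TCP orientation; "wrist_force": force on the tool from outside, world axes, zero at the start; "moment": the same for the moment, N m; "opening": opening from 0.0 (shut) to 1.0 (fully open).
Only numpy, scipy, OpenCV 4.12 (cv2) and the standard library are available. Lean on these libraries where they do the work, as an engineer would, in place of code of your own. Each camera call takes 0.05 s, during which the arm holds its last target. There are 200 camera calls.

## Working session

There is one attempt and no reset: what is moved stays moved. The work goes in short steps, Python scripts to look and compute and a tool call to move; the robot and the scene stay as the last step left them, time stands still between calls to the robot, and variables do not carry over. Pictures are saved under pics/ and viewed, about 8 in all and at most 12, crops included, and the job is handed in when it is done.

Besides the shell and the picture viewer there is one more tool, called after "Emit:" as a command line: name --argument value ..., lists and objects as JSON in quotes. arm_command: Moves the arm, as the interface text tells. Its arguments: {"type":"object","properties":{"series":{"type":"array","items":{"type":"object","properties":{"claw":{"type":"number"},"offset":{"type":"array","items":{"type":"number"}},"spin":{"type":"number"}}}},"grip_force":{"type":"number"}},"required":["series"]}

```bash
mkdir -p pics; python3 - <<'E'
from workcell import r,vision
import cv2,numpy as np
s=r.read_state();print(s['time'],s['tool_pos'],s['tool_rot'],s['opening'])
for n in("top","scene"):
    c=vision.calibration(n);print(n,c)
    cv2.imwrite(f'pics/{n}1.png',vision.read_camera(n)[:,:,::-1])
E
```

```text
0.0 [ 0.13004151 -0.53410878  0.23066834] [-3.11789076e+00 -3.73992662e-01  1.10479447e-05] 1.001224067959426
top {'camera_matrix': array([[530.22131925,   0.        , 281.9819445 ],
       [  0.        , 530.22131925, 221.34290755],
       [  0.        ,   0.        ,   1.        ]]), 'xyz': array([0.36180171, 0.00451995, 1.64672873]), 'attitude': array([ 0.07636401, -0.06047537, -1.5857086 ])}
scene {'camera_matrix': array([[458.34010184,   0.        , 282.74135917],
       [  0.        , 458.34010184, 211.21674072],
       [  0.        ,   0.        ,   1.        ]]), 'xyz': array([1.14997825, 0.6384927 , 1.04297943]), 'attitude': array([0.35863966, 0.88868663, 2.1946802 ])}
```

View pics/top1.png

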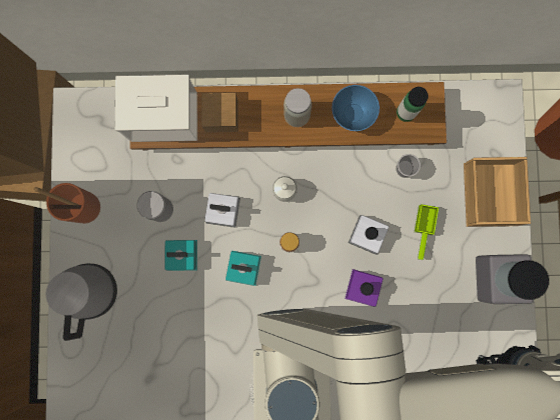

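View pics/scene1.png

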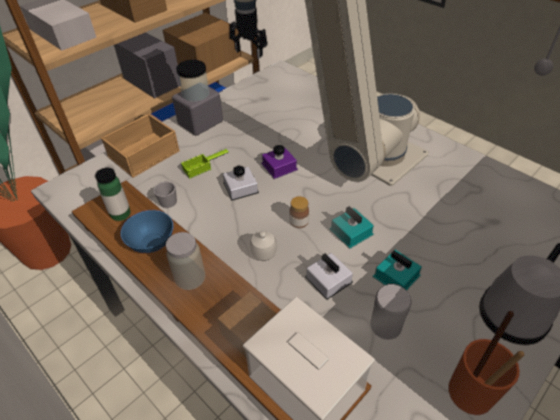

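Top view: the fan box (white, round knob) is at about (370,234) with its knob at (372,233). The lamp bar box is at (222,210). The purple look-alike at (365,288) and the turquoise ones at (180,254) and (243,268) are to be left alone. In the scene view the fan knob is at about (239,172).

```bash
cat > h.py <<'E'
from workcell import r,vision
import cv2,numpy as np
from scipy.spatial.transform import Rotation as R
def ray(c,u,v):
    d=np.linalg.solve(c['camera_matrix'],[u,v,1.]);return R.from_rotvec(c['attitude']).apply([d[0],-d[1],-d[2]])
def plane(c,u,v,z):
    d=ray(c,u,v);return c['xyz']+d*(z-c['xyz'][2])/d[2]
def blobs(m,amin):
    n,l,st,ce=cv2.connectedComponentsWithStats(m.astype('uint8'));return [(ce[i],st[i],l==i) for i in range(1,n) if st[i][4]>=amin]
def pic(n):return cv2.imread(f'pics/{n}.png')
E
python3 - <<'E'
from h import *
P=[]
for n,(x,y) in(("top",(372,233)),("scene",(239,172))):
    c=vision.calibration(n);im=pic(n+'1');m=im.max(2)<60
    w=np.zeros_like(m);w[y-12:y+12,x-12:x+12]=1
    for ce,st,_ in blobs(m&w,15):
        print(n,ce,st,plane(c,*ce,.080)); P.append((c['xyz'],ray(c,*ce)))
im=pic("top1");c=vision.calibration("top")
w=im[205:262,340:400].astype(int); m=(w.min(2)>185)
# yaw from box: bright bluish top
hsv=cv2.cvtColor(im,cv2.COLOR_BGR2HSV)
print(hsv[222:250:4,352:392:4].tolist()[3])
cv2.imwrite('pics/crop.png',cv2.resize(np.hstack([im[200:260,335:405],pic('scene1')[145:205,205:275]]),None,fx=5,fy=5,interpolation=cv2.INTER_CUBIC))
s=r.read_state();print(R.from_rotvec(s['tool_rot']).as_matrix().round(3))
cw=vision.calibration('wrist');print(cw['xyz']-s['tool_pos'],cw['camera_matrix'][0,0],R.from_rotvec(cw['attitude']).as_matrix().round(2))
E
```

```text
top [371.41666667 232.65833333] [366 227  12  12 120] [ 0.46054478 -0.24448636  0.08      ]
scene [238.42696629 170.76404494] [234 166  10  11  89] [ 0.46520982 -0.2386483   0.08      ]
[[0, 0, 101], [15, 3, 204], [165, 3, 203], [60, 2, 168], [160, 18, 43], [150, 13, 40], [60, 8, 33], [0, 0, 139], [60, 2, 137], [24, 21, 121]]
[[ 0.972  0.237 -0.   ]
 [ 0.237 -0.972  0.001]
 [ 0.    -0.001 -1.   ]]
[0.08053452 0.0183781  0.14219604] 296.15596654010955 [[ 0.24  0.92  0.31]
 [-0.97  0.22  0.07]
 [-0.   -0.32  0.95]]
```

View pics/crop.png

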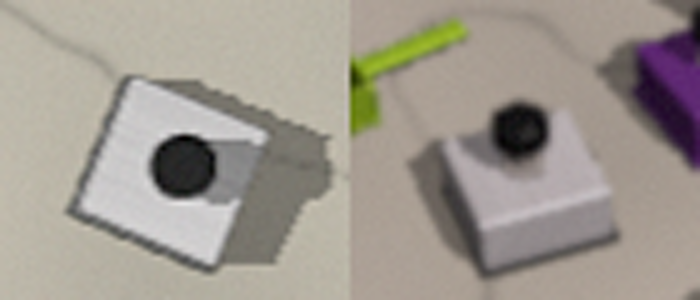

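Emit:
arm_command --series '[{"claw":1,"offset":[30,-16,0],"spin":0},{"claw":1,"offset":[50,-26,0],"spin":0},{"claw":1,"offset":[50,-26,0],"spin":0},{"claw":1,"offset":[50,-26,0],"spin":0},{"claw":1,"offset":[50,-26,0],"spin":0},{"claw":1,"offset":[50,-26,0],"spin":0},{"claw":1,"offset":[50,-26,0],"spin":0},{"claw":1,"offset":[50,-26,10],"spin":0}]'

```text
time: 1.1
tool_pos: [0.4539, -0.2509, 0.2216]
tool_rot: [3.118, 0.374, 0.001]
wrist_force: [0.3, -0.3, -0.2]
opening: 0.999
```

Emit:
arm_command --series '[{"claw":1,"offset":[12,-6,20],"spin":0},{"claw":1,"offset":[0,0,0],"spin":0},{"claw":1,"offset":[0,0,0],"spin":0}]'

```text
time: 1.48
tool_pos: [0.4623, -0.244, 0.2017]
tool_rot: [3.119, 0.374, -0.0]
wrist_force: [-0.7, -0.9, -0.7]
opening: 0.997
```

```bash
cat > w.py <<'E'
import sys
from h import *
s=r.read_state();c=vision.calibration('wrist');im=vision.read_camera('wrist')[:,:,::-1]
cv2.imwrite(f'pics/{sys.argv[1]}.png',im)
T=R.from_rotvec(s['tool_rot']);print(s['time'],s['tool_pos'],T.as_matrix().round(3).tolist(),s['wrist_force'],s['opening'])
for ce,st,_ in blobs(im.max(2)<60,300):
    p=plane(c,*ce,.083);print(ce.round(),st,p,'tool mm',(T.inv().apply(p-s['tool_pos'])*1000).round(1))
E
python3 w.py w1
```

```text
1.475 [ 0.46234672 -0.24395391  0.20170952] [[0.972, 0.236, -0.0], [0.236, -0.972, -0.0], [-0.0, 0.0, -1.0]] [-0.72276336 -0.85680897 -0.65512709] 0.9968767792715841
[445.  42.] [424  34  48  15 354] [ 0.62175156 -0.33943888  0.083     ] tool mm [132.4 130.4 118.7]
[ 47. 156.] [   7  130   65   57 1800] [ 0.45683251 -0.03687058  0.083     ] tool mm [  43.6 -202.5  118.7]
[280. 203.] [ 260  182   41   42 1341] [ 0.46369976 -0.2448169   0.083     ] tool mm [  1.1   1.1 118.7]
[548. 230.] [529 222  31  21 351] [ 0.49746634 -0.49924072  0.083     ] tool mm [-26.1 256.3 118.7]
[251. 280.] [ 218  259   64   45 1054] [ 0.37775396 -0.23589055  0.083     ] tool mm [-80.3 -27.8 118.7]
[298. 368.] [    0   267   560   153 45903] [ 0.27764478 -0.31128066  0.083     ] tool mm [-195.4   21.8  118.7]
[229. 334.] [ 210  314   37   39 1092] [ 0.30600094 -0.22644861  0.083     ] tool mm [-147.8  -53.9  118.7]
```

View pics/w1.png

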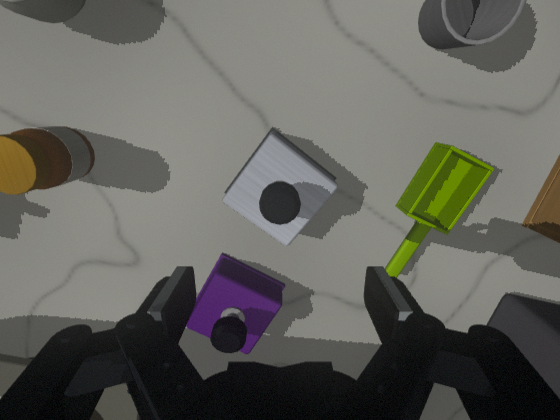

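Wrist view: the fan knob is at (280,203), within about 1 mm of the tool axis. It looks fully in, and the way down is clear: the purple box at (240,300) and the scoop at (440,200) are well aside. I'm going down and gripping.

Emit:
arm_command --series '[{"claw":1,"offset":[1,1,30],"spin":0},{"claw":1,"offset":[0,0,40],"spin":0},{"claw":1,"offset":[0,0,40],"spin":0},{"claw":1,"offset":[0,0,20],"spin":0},{"claw":1,"offset":[0,0,10],"spin":0},{"claw":1,"offset":[0,0,7],"spin":0},{"claw":1,"offset":[0,0,0],"spin":0},{"claw":1,"offset":[0,0,0],"spin":0}]'

```text
time: 2.52
tool_pos: [0.4643, -0.2445, 0.055]
tool_rot: [3.118, 0.374, 0.001]
wrist_force: [-1.1, 0.9, -0.9]
opening: 0.998
```

Emit:
arm_command --series '[{"claw":-1,"offset":[0,0,0],"spin":0},{"claw":-1,"offset":[0,0,0],"spin":0},{"claw":-1,"offset":[0,0,0],"spin":0},{"claw":-1,"offset":[0,0,0],"spin":0},{"claw":-1,"offset":[0,0,0],"spin":0},{"claw":-1,"offset":[0,0,0],"spin":0}]' --grip_force 40

```text
time: 3.28
tool_pos: [0.4639, -0.2436, 0.0547]
tool_rot: [-3.119, -0.375, -0.001]
wrist_force: [-1.4, 2.6, 6.8]
opening: 0.445
```

Gripped at about 38 mm with low side force. Now pulling up.

Emit:
arm_command --series '[{"claw":-1,"offset":[0,0,-3],"spin":0},{"claw":-1,"offset":[0,0,-3],"spin":0},{"claw":-1,"offset":[0,0,-3],"spin":0},{"claw":-1,"offset":[0,0,-3],"spin":0}]'

```text
time: 3.78
tool_pos: [0.4638, -0.2437, 0.0665]
tool_rot: [-3.118, -0.375, -0.0]
wrist_force: [0.8, 6.1, 1.3]
opening: 0.439
```

Emit:
arm_command --series '[{"claw":-1,"offset":[0,0,-3],"spin":0},{"claw":-1,"offset":[0,0,-2],"spin":0},{"claw":-1,"offset":[0,0,-1],"spin":0},{"claw":-1,"offset":[0,0,0],"spin":0},{"claw":-1,"offset":[0,0,0],"spin":0}]'

```text
time: 4.4
tool_pos: [0.4638, -0.2437, 0.0728]
tool_rot: [-3.119, -0.375, -0.0]
wrist_force: [0.2, 6.8, 1.6]
opening: 0.44
```

Emit:
arm_command --series '[{"claw":-1,"offset":[0,0,-1.0],"spin":0},{"claw":-1,"offset":[0,0,0],"spin":0}]'

```text
time: 4.65
tool_pos: [0.4638, -0.2437, 0.073]
tool_rot: [-3.118, -0.374, 0.0]
wrist_force: [3.0, 5.2, -8.4]
opening: 0.438
```

```bash
python3 - <<'E'
from h import *
s=r.read_state();print(s['time'],s['tool_pos'],s['wrist_force'])
cv2.imwrite('pics/s2.png',cv2.resize(vision.read_camera('scene')[125:225,185:295,::-1],None,fx=5,fy=5,interpolation=cv2.INTER_CUBIC))
E
```

```text
4.65 [ 0.46379526 -0.24366423  0.07298235] [ 3.01403145  5.22642259 -8.42705963]
```

View pics/s2.png

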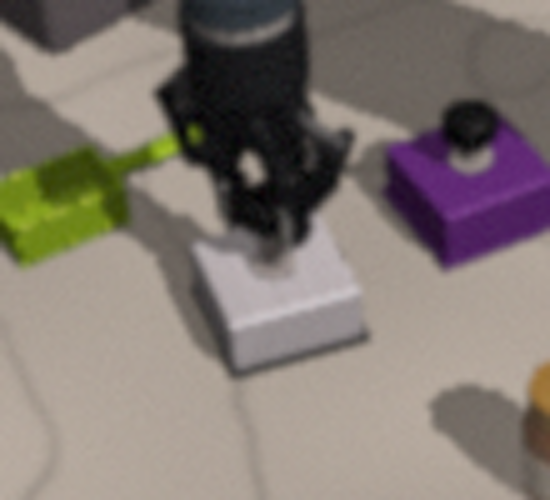

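Seen from the scene camera, the gripper holds the raised knob with the steel stem showing at about (275,265) in the crop. It has travelled 18.3 mm and is now against the stop (-8 N). I'm letting go.

Emit:
arm_command --series '[{"claw":1,"offset":[0,0,0],"spin":0},{"claw":1,"offset":[0,0,0],"spin":0},{"claw":1,"offset":[0,0,0],"spin":0},{"claw":1,"offset":[0,0,0],"spin":0},{"claw":1,"offset":[0,0,0],"spin":0},{"claw":1,"offset":[0,0,0],"spin":0}]'

```text
time: 5.45
tool_pos: [0.4639, -0.2442, 0.0733]
tool_rot: [3.119, 0.374, 0.0]
wrist_force: [-0.1, 0.4, -0.3]
opening: 1.002
```

```bash
python3 w.py w2; python3 -c "
from h import *
a=pic('w2');cv2.imwrite('pics/w2s.png',np.hstack([a[100:400,100:460],cv2.resize(vision.read_camera('scene')[125:225,185:295,::-1],(330,300))]))"
```

```text
5.45 [ 0.46391048 -0.24423069  0.07329667] [[0.972, 0.236, 0.0], [0.236, -0.972, -0.0], [0.0, 0.0, -1.0]] [-0.11840346  0.357394   -0.34667461] 1.001946489292966
[543.   5.] [521   0  39  13 382] [ 0.60530523 -0.31462424  0.083     ] tool mm [120.7 101.8  -9.7]
[320. 182.] [273 145  93  75 385] [ 0.51801242 -0.25105529  0.083     ] tool mm [51.  19.4 -9.7]
[535. 272.] [ 488  239   72   63 2114] [ 0.49927667 -0.3705135   0.083     ] tool mm [  4.5 131.1  -9.7]
[476. 259.] [457 242  42  37 775] [ 0.49885765 -0.33802007  0.083     ] tool mm [11.8 99.4 -9.7]
[278. 296.] [ 237  244   83   95 5631] [ 0.45462539 -0.24684794  0.083     ] tool mm [-9.6  0.3 -9.7]
[277. 370.] [    0   266   560   154 44328] [ 0.40585406 -0.25790225  0.083     ] tool mm [-59.6  -0.4  -9.7]
```

View pics/w2s.png

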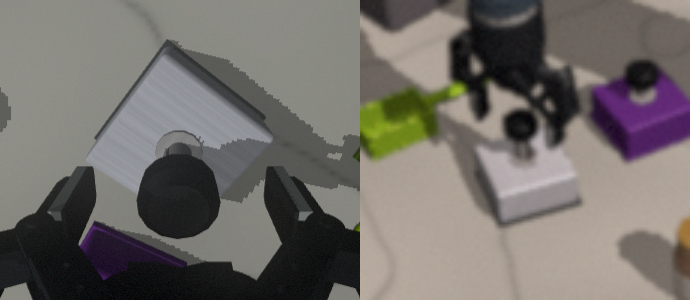

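The knob is standing out by itself with the stem showing and the fingers clear on both sides. I'm waiting out the rest of the two seconds, then regripping.

Emit:
arm_command --series '[{"claw":1,"offset":[0,0,0],"spin":0},{"claw":1,"offset":[0,0,0],"spin":0},{"claw":1,"offset":[0,0,0],"spin":0},{"claw":1,"offset":[0,0,0],"spin":0},{"claw":1,"offset":[0,0,0],"spin":0},{"claw":1,"offset":[0,0,0],"spin":0},{"claw":1,"offset":[0,0,0],"spin":0},{"claw":1,"offset":[0,0,0],"spin":0}]'

```text
time: 6.55
tool_pos: [0.4639, -0.2442, 0.0733]
tool_rot: [3.119, 0.374, 0.0]
wrist_force: [0.8, -0.4, 0.3]
opening: 1.001
```

Emit:
arm_command --series '[{"claw":-1,"offset":[0,0,0],"spin":0},{"claw":-1,"offset":[0,0,0],"spin":0},{"claw":-1,"offset":[0,0,0],"spin":0},{"claw":-1,"offset":[0,0,0],"spin":0},{"claw":-1,"offset":[0,0,0],"spin":0}]' --grip_force 50

```text
time: 7.18
tool_pos: [0.4638, -0.2437, 0.0734]
tool_rot: [-3.118, -0.375, 0.0]
wrist_force: [-0.0, 4.9, 5.0]
opening: 0.439
```

Emit:
arm_command --series '[{"claw":-1,"offset":[0,0,3],"spin":0},{"claw":-1,"offset":[0,0,3],"spin":0},{"claw":-1,"offset":[0,0,3],"spin":0},{"claw":-1,"offset":[0,0,3],"spin":0},{"claw":-1,"offset":[0,0,3],"spin":0},{"claw":-1,"offset":[0,0,2.5],"spin":0},{"claw":-1,"offset":[0,0,0],"spin":0},{"claw":-1,"offset":[0,0,0],"spin":0}]'

```text
time: 8.18
tool_pos: [0.4638, -0.2437, 0.0557]
tool_rot: [-3.118, -0.375, 0.0]
wrist_force: [-1.3, 6.5, 2.9]
opening: 0.44
```

Emit:
arm_command --series '[{"claw":-1,"offset":[0,0,1],"spin":0},{"claw":-1,"offset":[0,0,0.7],"spin":0},{"claw":-1,"offset":[0,0,0],"spin":0}]'

```text
time: 8.55
tool_pos: [0.4639, -0.2437, 0.0555]
tool_rot: [3.119, 0.375, 0.001]
wrist_force: [-5.0, 9.1, 20.1]
opening: 0.438
```

It's against the lower stop (20 N, travel 17.9 mm). I'm releasing, then lifting clear.

Emit:
arm_command --series '[{"claw":1,"offset":[0,0,0],"spin":0},{"claw":1,"offset":[0,0,0],"spin":0},{"claw":1,"offset":[0,0,0],"spin":0},{"claw":1,"offset":[0,0,0],"spin":0},{"claw":1,"offset":[0,0,0],"spin":0},{"claw":1,"offset":[0,0,0],"spin":0}]'

```text
time: 9.3
tool_pos: [0.4639, -0.2442, 0.054]
tool_rot: [-3.119, -0.374, 0.0]
wrist_force: [0.0, -0.3, -1.7]
opening: 1.001
```

Emit:
arm_command --series '[{"claw":1,"offset":[0,0,-10],"spin":0},{"claw":1,"offset":[0,0,-30],"spin":0},{"claw":1,"offset":[0,0,-40],"spin":0},{"claw":1,"offset":[0,0,-40],"spin":0},{"claw":1,"offset":[0,0,-28],"spin":0},{"claw":1,"offset":[0,0,0],"spin":0},{"claw":1,"offset":[0,0,0],"spin":0}]'

```text
time: 10.18
tool_pos: [0.4637, -0.244, 0.2019]
tool_rot: [-3.119, -0.374, 0.0]
wrist_force: [-0.4, 0.4, -0.0]
opening: 0.997
```

```bash
python3 w.py w3; python3 -c "
from h import *
cv2.imwrite('pics/s3.png',vision.read_camera('scene')[:,:,::-1]);cv2.imwrite('pics/t3.png',vision.read_camera('top')[:,:,::-1])
d=cv2.absdiff(pic('s3'),pic('scene1')).max(2)>40
for ce,st,_ in blobs(d,12):print('scene diff',st)
cv2.imwrite('pics/f3.png',np.hstack([pic('w3')[60:360,130:430],cv2.resize(pic('s3')[100:300,110:440],(495,300))]))"
```

```text
10.175 [ 0.46368303 -0.24404729  0.20187055] [[0.972, 0.236, -0.0], [0.236, -0.972, 0.0], [-0.0, -0.0, -1.0]] [-0.39681536  0.40207793 -0.03118751] 0.9969289752279448
[444.  44.] [424  36  45  15 342] [ 0.62196059 -0.33924462  0.083     ] tool mm [131.3 129.9 118.8]
[ 48. 157.] [   9  131   63   56 1770] [ 0.45733528 -0.03687241  0.083     ] tool mm [  42.8 -202.8  118.9]
[279. 204.] [ 259  183   41   42 1339] [ 0.46376251 -0.24483816  0.083     ] tool mm [-1.000e-01  8.000e-01  1.189e+02]
[547. 231.] [528 222  32  22 399] [ 0.49825156 -0.49919278  0.083     ] tool mm [-26.7 256.1 118.8]
[251. 280.] [ 218  259   64   46 1059] [ 0.37799709 -0.23594704  0.083     ] tool mm [-81.3 -28.1 118.9]
[298. 368.] [    0   267   560   153 45864] [ 0.27880616 -0.31150908  0.083     ] tool mm [-195.6   21.9  118.9]
[228. 335.] [ 210  315   37   39 1089] [ 0.3059814  -0.22642794  0.083     ] tool mm [-149.   -54.4  118.9]
scene diff [198   0  10   5  28]
scene diff [ 200    0  105   82 3129]
scene diff [ 305    0  131  189 8037]
scene diff [ 378    0   34  116 1461]
scene diff [ 395    0   42  117 2242]
scene diff [408   6  11   6  22]
scene diff [255  29  13  29 232]
scene diff [393  37   8   6  19]
scene diff [397  36  10  10  22]
scene diff [408  37  14   6  25]
scene diff [420  41   4   8  12]
scene diff [148  50  33  63 768]
scene diff [235  70   5   5  14]
scene diff [225  77   9   3  17]
scene diff [ 208   76  112   72 2389]
scene diff [395 102  42  56 955]
scene diff [141 111  61  46 554]
scene diff [109 122  18  10  88]
scene diff [100 144   5   8  30]
scene diff [332 145  33  33 787]
scene diff [204 155  10   5  26]
scene diff [388 154  16   7  39]
scene diff [297 162  47  25 238]
scene diff [346 176  54  17 445]
```

View pics/f3.png

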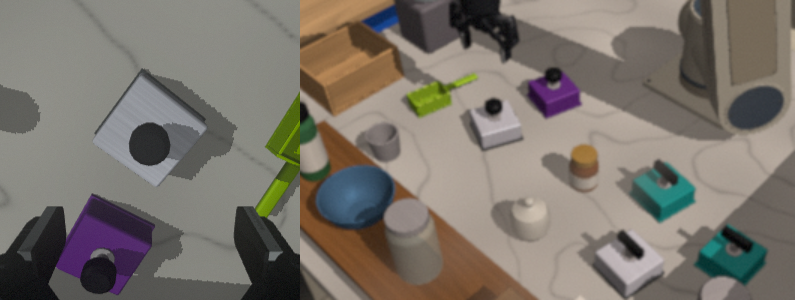

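The wrist picture shows the knob at (279,204), as before the pull and the same size, so it is fully in. The scene crop shows the lamp bar still down and all the bystanders standing where they were. The gripper is clear, so I'm handing in.

```bash
python3 -c "
from workcell import workorder
print(workorder.job_done())"
```

```text
the job is handed in; nothing more can be done
None
```

The job is done and handed in at about 10.3 s of robot time. I pulled the fan's round knob up about 18 mm to its upper stop and let go. It stood out by itself for roughly two seconds, which the pictures confirm, and then I pushed it back to its lower stop.

- **Fan knob:** the travel was 18.3 mm up, with 8 N at the upper stop, and 17.9 mm down, with 20 N at the lower stop. In the last wrist picture the knob has the same place and size as before the pull, so it is fully in.
- **Lamp knob and bystanders:** I did not touch the lamp's bar, and in the last scene picture it looks down. The things around the switches look unmoved in that picture. The before-and-after comparison flagged changes only where the arm and its shadow had moved. I did not examine a final top view, and the tea caddy is only partly in the last crop.
- **Robot:** the gripper is open about 11 cm above the knob and touches nothing. No force reading exceeded about 23 N, and no check failed or disagreed.

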